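# Lock the tuner box

### The arm

A 7-joint arm with a two-finger parallel gripper is mounted at the origin on the work surface. World frame = base frame: x ahead of the robot, y to its left, z up, the work surface at z = 0. Lengths are in m, angles in rad, forces in N, time in s.
With the tool pointing down it reaches from about 0.4 to 0.875 m from the base axis. Payload 6.5 kg.
Tool frame: the origin (TCP) lies midway between the tips of the shut fingers; the grasp point (between the pads) lies 19 mm behind it; z points along the fingers, y is the line along which they close (so a half turn about z gives the same grasp; the last joint's range is limited). The gripper opens to 88 mm and grips with 3 to 60 N. Pads are 18 mm wide; open, the fingers measure 123 mm over their backs; the gripper's body (75 mm by 187 mm) begins 45 mm behind the grasp point.
Start: joints at [1.243, 0.536, -0.004, 1.538, 0.003, 1.067, -0.071], TCP at [0.168, -0.628, 0.239] pointing down, gripper open.
Joint ranges: [-2.7, 2.7], [-0.37, 2.16], [-1.27, 1.26], [0.24, 2.4], [-1.31, 4.45], [0.19, 1.91], [-2.76, 2.76]. Speed limits (rad/s): [2.39, 2.39, 3.14, 3.14, 3.14, 3.14, 3.14].

### API

Orientations are given as [roll, pitch, yaw] about the fixed x, y, z axes, in that order (R = Rz(yaw) Ry(pitch) Rx(roll)).
In Python, from station import ctrl gives the robot as it stands. The module is installed in compiled form; this text tells all that it offers.
- The arm moves only by the tool send_rows, never from a script. Its argument "rows" is a list of rows, each a list of 3 entries, a list of its own where there are three numbers: the shift along the tool's x, y, z in cm, then the turn, a rotation vector about the tool's x, y, z in degrees, then the finger opening in cm, from 0 to 8.81. In form: [[[tx, ty, tz], [ax, ay, az], grip], ...]. A call has 1 to 12 rows; each row is the pose to reach, as a shift and turn from the pose commanded when the call began, along the tool's axes at that moment; what a row does not reach only later rows make up. A row lasts 1/12 s, in which the tool goes at most 41.7 mm and 7.16 degrees, less where a joint would pass 70% of its speed; a pose out of reach is approached as far as the arm can. A call with a gripper value outside its range is refused whole. The fingers move at their own pace and stop on an object; "grip_force" is the grip in N (left out, the last holds). Time passes only in rows, so rows that repeat a pose let the fingers close. It gives the time, the measured TCP pose, the force, the opening and the grip force at its end, in the units of the state.
- ctrl.get_obs(): the state, without advancing time (a new reading comes with each control period).
- ctrl.snapshot(name): name is "scene" or "top"; returns the picture (420x560x3 uint8, red, green, blue); there is no depth.
- ctrl.camera_params(name): a dict with "vfov" (degrees; the focal length in pixels is half the picture's height over the tangent of half this angle, whatever the lens; pixels are square), "cx", "cy" (the principal point, pixels), "k1" (the pictures are not rectified: a ray, as slopes to the right and down, at radius r is drawn at 1 + k1 r^2 times it, then the intrinsics apply), "camera_from_world" (4x4, takes a point from world to camera coordinates). Camera axes: x right, y up, looking along -z (the intrinsics and any distortion apply to the point x, -y, -z); pixel columns grow to the right and rows downward; lengths in m; the calibration is good to about 2 mm. A picture is of the moment at which its call begins. camera_params takes no time and is no camera call.
- ctrl.close_job(): hands the job in; it is judged then, once.
The state is a dict: "clock": time; "q": joint angles; "dq": joint speeds; "joint_torque": joint torques, N m; "position": TCP position; "tcp_rot": TCP orientation; "force": force on the tool from outside, world axes, zero at the start; "ft_torque": the same for the moment, N m; "finger_gap": finger opening in m; "grip_force": force on a finger pad.
Only numpy, scipy, OpenCV 4.12 (cv2) and the standard library are available. Lean on these libraries where they do the work, as an engineer would, in place of code of your own. Each camera call takes 0.05 s, during which the arm holds its last target. There are 200 camera calls.

### The job

Lock the shut tuner box on the peg bench: turn the slotted brass disc by pushing one of its two upright posts until its slot lines up with the steel bar, then push the bar by its upright lug through the slot and fully home against the stop in the keeper. Only push, without lifting the bar out of its guide; leave the lid shut and the saddle, bridge, awl and rasp where they lie.

Things in the scene. Friction and masses are not known exactly. Their poses are not given: they have to be found in the camera images.
- latch: Fixed dark wooden latch board, 283 x 80 mm, with the cherry tuner box fixed beside it. Origin: on the disc's vertical axis at bench level (z = 0). Its x axis (horizontal) is the way the bar must be pushed, along the middle of guide, slot and keeper; z up. In this frame the board spans x -193 to 90 mm, y -40 to 40 mm, its top at z 12 mm.
- guide (a point): Middle of the guide, at rail-top height (z 22 mm), at x = -115 mm in the latch's frame: two straight brass rails 6 mm wide and 10 mm high on the board, 17 mm apart inside, 150 mm long (latch x -190 to -40 mm), open on top and at both ends. The bar lies between them.
- stop (a point): Middle of the stop face, 18 mm above the bench, at x = 72 mm in the latch's frame. The stop closes the far end of the brass keeper: two cheeks 17 mm apart inside, latch x 42 to 80 mm, top at z 27 mm, with two 5 mm straps across at z 27 to 30 mm that the bar passes under.
- box_top (a point): Centre of the top of the lid of the cherry tuner box, 65 mm above the bench. The box is 150 mm along latch x (-18 to 132) and 110 mm along latch y (-172 to -62), so it stands on the -y side, 30 mm clear of the disc's rim.
- disc (a joint): Turn of the brass disc about its vertical axis, rad, growing anticlockwise from above. The slot is parallel to the latch's x axis at 0 and again at pi (either will do); range -0.3 to 3.44; starts between 0.5 and 2.64. It turns with about 0.06 N m of friction and stays where it is left. A bar nose that enters the slot swings the disc the last 0.1 rad true by itself; well further off (over 0.3 rad), the bar is blocked.
- disc_slot (a point): Point on the disc's axis at the height of its top face (z 28 mm); its x axis runs along the slot. Disc 64 mm across, 16 thick, on the board; the slot is 20 mm wide, open above, runs right across the disc and is cut down to the board. The bar is 14 mm wide.
- post_a (a point): Centre of the top of one brass post, 10 mm across, which stands 25 mm above the disc's top face (its top is 53 mm above the bench), 24 mm from the axis on the disc's own +y side, square to the slot: at joint value q it lies at angle q + pi/2 from the latch's x axis.
- post_b (a point): The same for the second, like post on the opposite side of the disc (angle q - pi/2).
- bar: Loose steel bar, 130 long (its x axis), 14 wide, 12 high, about 0.2 kg, lying in the guide on the board (underside 12 mm above the bench). Origin: centre of its underside. Its nose (+x end) is half round and points at the disc; at the start the nose stands 4 to 24 mm outside the disc's rim.
- bar_nose (a point): Foremost point of the bar's nose, at half its height (18 mm above the bench). Fully home it is at x = 72 mm in the latch's frame, against the stop.
- bar_lug (a point): Centre of the top of the lug at the bar's tail: an upright block 12 mm along the bar, 22 mm across it, rising from the bar's top to 50 mm above the bench (26 mm high). The back face of the lug, 6 mm behind this point, is the bar's tail end; nothing stands behind it.
- lid (a joint): Angle of the box's lid on its hinges along the box's far side (latch y = -172 mm), rad: 0 shut, grows as it opens. It rests shut by its weight; its hasp tongue lies in a recess of the keeper, below the bar's path.
- saddle: Loose pearl-white bone saddle, 60 x 8 x 10 mm, lying on the bench; origin under its centre, x along it. To be left alone.
- bridge: Loose rosewood bridge, 95 x 26 x 12 mm, on the bench; origin under its centre, x along it. To be left alone.
- awl: Loose small awl, 110 mm long, beech handle 22 mm thick, on the bench; x towards the point. To be left alone.
- rasp: Loose short steel rasp with a wooden handle, 173 x 22 x 18 mm, on the bench beyond the guide; x towards the steel. To be left alone.
There are look-alikes about, which are no part of the job. Several things have the shape of the bar; the one meant has the colours described above.

How it is judged:
On the way, in this order (a step that is already met when the one before it is completed fails the run):
1. the disc's slot is lined up with the bar (angle between the x axis of disc_slot and the x axis of latch, either way round below 0.15 rad), for 0.2 s.
2. the bar is pushed through the slot and home in the keeper (x of bar_nose in the frame of latch above 0.066 m and y of bar_nose in the frame of latch between -0.004 and 0.004 m and height (world z) of bar_nose below 0.024 m), for 0.2 s.
At the end, for the whole second after the job is handed in: The bar lies at rest on the board, through the disc's slot, with its nose within 6 mm of the stop and within 4 mm of the middle line; the slot is within 0.15 rad of the bar; the lid is shut (under 0.03 rad) (all of step 2 and angle between the x axis of disc_slot and the x axis of latch, either way round below 0.15 rad and value of joint lid below 0.03 rad and linear speed of bar below 0.01 m/s); the robot touches nothing.
It fails at once if the bar is lifted (8 mm or more) or tipped out of its guide (height (world z) of bar above 0.02 m or height (world z) of bar_nose above 0.026 m or angle between bar's own z axis and vertical above 0.15 rad).
It fails at once if the lid is opened (value of joint lid above 0.1 rad).
It fails at once if the saddle, bridge, awl or rasp is moved 12 mm or more (distance of any of saddle, bridge, awl, rasp from where it was at the start of the episode above 0.012 m).
It also fails if it takes over 51 s, if anything falls off the work surface, if the arm or the gripper's body presses on something with over 40 N, if the wrist force passes 120 N, or if a joint passes its speed limit or range.

## Working session

There is one attempt and no reset: what is moved stays moved. The work goes in short steps, Python scripts to look and compute and a tool call to move; the robot and the scene stay as the last step left them, time stands still between calls to the robot, and variables do not carry over. Pictures are saved under pics/ and viewed, at most 10 in all, crops included, and the job is handed in when it is done.

Besides the shell and the picture viewer there is one more tool, called as a command line: name --argument value ..., lists and objects as JSON in quotes. send_rows: Moves the arm, as the interface text tells. Its arguments: {"type":"object","properties":{"rows":{"type":"array"},"grip_force":{"type":"number"}},"required":["rows"]}

```bash
mkdir -p pics; cat > h.py <<'E'
import numpy as np,cv2
from station import ctrl
def cam(n):
    p=ctrl.camera_params(n); f=210/np.tan(np.radians(p["vfov"])/2)
    return f,p["cx"],p["cy"],p["k1"],np.array(p["camera_from_world"])
def w2p(n,P):
    f,cx,cy,k,T=cam(n); c=T[:3,:3]@np.array(P,float)+T[:3,3]
    x,y=c[0]/-c[2],-c[1]/-c[2]; s=1+k*(x*x+y*y); return np.array([cx+f*x*s,cy+f*y*s])
def p2w(n,u,v,z):
    f,cx,cy,k,T=cam(n); a,b=(u-cx)/f,(v-cy)/f; x,y=a,b
    for _ in range(30):
        s=1+k*(x*x+y*y); x,y=a/s,b/s
    d=T[:3,:3].T@np.array([x,-y,-1]); o=-T[:3,:3].T@T[:3,3]
    return (o+d*(z-o[2])/d[2])
def snap(n): return cv2.cvtColor(ctrl.snapshot(n),cv2.COLOR_RGB2BGR)
def save(name,im): cv2.imwrite('pics/'+name+'.png',im)
E
python3 - <<'E'
from h import *
a,b=snap('top'),snap('scene')
save('top0',a);save('scene0',b)
save('t',cv2.resize(a,(800,600),interpolation=3));
for n in('top','scene'):
    c=cam(n);print(c[:4],-c[4][:3,:3].T@c[4][:3,3])
o=ctrl.get_obs();print(o['clock'],o['position'],o['tcp_rot'])
E
```

```text
(np.float64(420.3747188970906), 275.5026470150255, 209.20978374271058, -0.08496974006579726) [0.52397753 0.01597048 0.73331638]
(np.float64(392.23079524016913), 274.30416960962856, 213.88819897456435, 0.03319846144773983) [ 0.99805771 -0.23924314  0.52899008]
0.1 [ 0.16806591 -0.62734724  0.2379404 ] [-3.14009856e+00  1.33241978e-04  2.61873084e-01]
```

View pics/t.png

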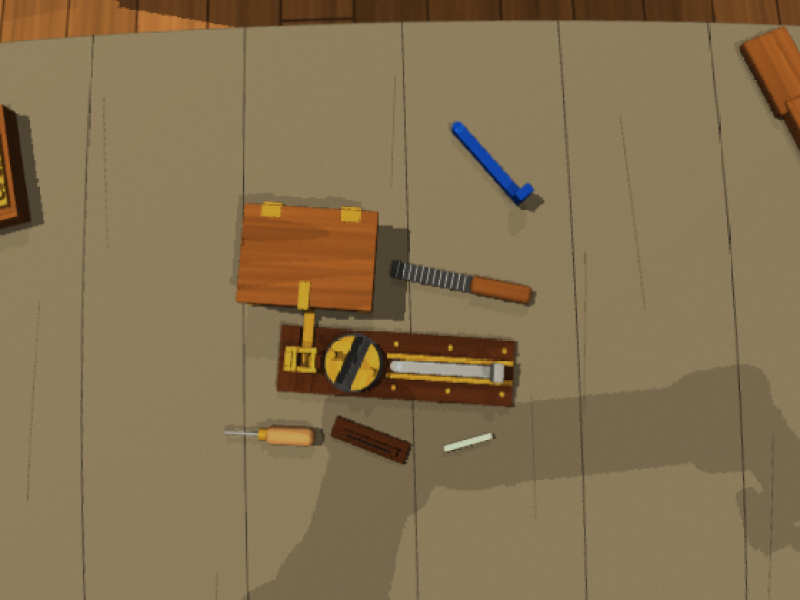

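View pics/scene0.png

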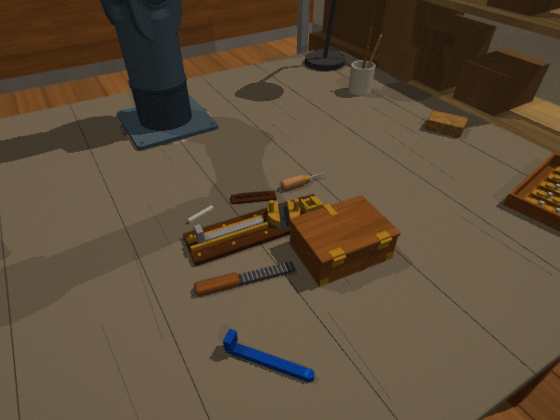

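The top view shows the latch board at about (195–360, 228–284) in original pixels. The disc is at (248,254), the lug at (348,261) and the keeper at (210,251). The blue bar is a look-alike. I'll enlarge this area.

```bash
python3 - <<'E'
from h import *
a=cv2.imread('pics/top0.png')
save('c1',cv2.resize(a[215:295,185:370],None,fx=4.3,fy=4.3,interpolation=2))
E
```

```text
(no output)
```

View pics/c1.png

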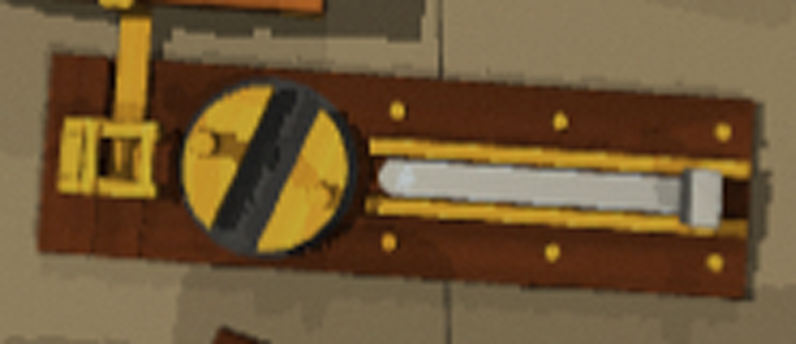

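The crop shows board corners at (53,52), (757,100), (750,298) and (38,250). The disc centre is at (267,167), the slot runs (294,95) to (240,240), the posts are near (205,142) and (330,195), the nose is at (379,177) and the lug top at (706,199).

```bash
python3 - <<'E'
from h import *
g=lambda u,v,z:p2w('top',185+(u+.5)/4.3-.5,215+(v+.5)/4.3-.5,z)[:2]
TL,TR,BR,BL=[g(*p,.012) for p in((53,52),(757,100),(750,298),(38,250))]
print(TL,TR,BR,BL,np.linalg.norm(TL-TR),np.linalg.norm(TL-BL))
ex=(TL+BL-TR-BR);ex/=np.linalg.norm(ex);ey=np.array([-ex[1],ex[0]])
yaw=np.arctan2(ex[1],ex[0])
cb=(TL+TR+BL+BR)/4; o1=cb+ex*(.193-.1415)
d=g(267,167,.028)
print('yaw',yaw,np.degrees(yaw),'org board',o1,'disc',d)
L=lambda p:((p-o1)@ex,(p-o1)@ey)
s=g(294,95,.028)-g(240,240,.028); print('slot q',(np.arctan2(s[1],s[0])-yaw)%np.pi)
for n,p in dict(pa=g(205,142,.053),pb=g(330,195,.053),nose=g(379,177,.018),lug=g(706,199,.05),disc=d).items(): print(n,p,L(p))
# predicted post pixels in crop for several q
o=(o1+d)/2
for q in np.arange(.9,2.3,.1):
  r=[]
  for sg in(1,-1):
    a=yaw+q+sg*np.pi/2
    u=w2p('top',[*(o+.024*np.array([np.cos(a),np.sin(a)])),.053]); r.append(((u-[185,215])*4.3).round())
  print(round(q,2),r)
E
```

```text
[0.55854091 0.14857403] [ 0.53242278 -0.13249288] [ 0.45398029 -0.12674184] [0.47996091 0.15549504] 0.2822778121585521 0.07888420135477976
yaw 1.4785708676647777 84.71587042818793 org board [0.5109691  0.06248972] disc [0.51109025 0.06269183]
slot q 1.2847423553745363
pa [0.52143353 0.08413195] (np.float64(0.022513968759741286), np.float64(-0.008426817335552802))
pb [0.5005415  0.03765874] (np.float64(-0.02568578186271271), np.float64(0.008096481146442012))
nose [0.50592448 0.01932272] (np.float64(-0.0434481387573112), np.float64(0.0010477239022107772))
lug [ 0.49523034 -0.10387429] (np.float64(-0.16710646128947415), np.float64(0.00035062054715459203))
disc [0.51109025 0.06269183] (np.float64(0.00021240580332371013), np.float64(-0.0001020177276829894))
0.9 [array([308., 210.]), array([214., 124.])]
1.0 [array([313., 205.]), array([210., 129.])]
1.1 [array([316., 200.]), array([207., 134.])]
1.2 [array([319., 194.]), array([204., 140.])]
1.3 [array([322., 188.]), array([201., 145.])]
1.4 [array([323., 182.]), array([199., 152.])]
1.5 [array([325., 176.]), array([198., 158.])]
1.6 [array([325., 169.]), array([197., 164.])]
1.7 [array([325., 163.]), array([197., 171.])]
1.8 [array([324., 157.]), array([198., 177.])]
1.9 [array([323., 150.]), array([199., 183.])]
2.0 [array([321., 144.]), array([201., 189.])]
2.1 [array([319., 138.]), array([204., 195.])]
2.2 [array([316., 133.]), array([207., 201.])]
```

```bash
cat >> h.py <<'E'
from scipy.spatial.transform import Rotation as Ro
YAW=1.4786; O=np.array([.5110,.0626])
EX=np.array([np.cos(YAW),np.sin(YAW)]); EY=np.array([-EX[1],EX[0]])
def toL(p): d=np.array(p[:2])-O; return d@EX*1000,d@EY*1000,p[2]*1000
def where():
    o=ctrl.get_obs(); r=Ro.from_euler('xyz',o['tcp_rot'])
    x=r.as_matrix()[:,0]; print('t',o['clock'],'latch mm',np.round(toL(o['position']),1),'psi_latch deg',round(np.degrees(np.arctan2(x[1],x[0])-YAW),1),'F',np.round(o['force'],1),'gap',o['finger_gap'])
def rows(targets,grip):
    "targets: latch x,y,z in mm, tool-x heading relative to latch x in deg"
    o=ctrl.get_obs(); R0=Ro.from_euler('xyz',o['tcp_rot'])
    for x,y,z,h in targets:
        P=np.array([*(O+EX*x/1e3+EY*y/1e3),z/1e3]); R=Ro.from_euler('xyz',[np.pi,0,YAW+np.radians(h)])
        t=R0.inv().apply(P-o['position'])*100; a=(R0.inv()*R).as_rotvec(degrees=True)
        print([t.round(2).tolist(),a.round(1).tolist(),grip])
E
python3 - <<'E'
from h import *
where()
q=1.25
rows([(-24*np.sin(q),24*np.cos(q),130,np.degrees(q)-90)],1.8)
E
```

```text
t 0.1 latch mm [-718.6  278.   237.9] psi_latch deg -69.7 F [0.  0.7 0. ] gap 0.0880746025958592
[[49.49, -55.87, 10.87], [-0.1, -0.0, -51.3], 1.8]
```

send_rows --rows '[[[49.5,-55.9,10.9],[0,0,-51.3],1.8],[[49.5,-55.9,10.9],[0,0,-51.3],1.8],[[49.5,-55.9,10.9],[0,0,-51.3],1.8],[[49.5,-55.9,10.9],[0,0,-51.3],1.8],[[49.5,-55.9,10.9],[0,0,-51.3],1.8],[[49.5,-55.9,10.9],[0,0,-51.3],1.8],[[49.5,-55.9,10.9],[0,0,-51.3],1.8],[[49.5,-55.9,10.9],[0,0,-51.3],1.8],[[49.5,-55.9,10.9],[0,0,-51.3],1.8],[[49.5,-55.9,10.9],[0,0,-51.3],1.8],[[49.5,-55.9,10.9],[0,0,-51.3],1.8],[[49.5,-55.9,10.9],[0,0,-51.3],1.8]]'

```text
clock: 1.1
position: [0.3894, -0.1834, 0.1662]
tcp_rot: [3.142, 0.0, 1.157]
force: [0.9, 0.7, 0.6]
finger_gap: 0.0181
grip_force: 0.0
```

```bash
python3 - <<'E'
from h import *
where()
q=1.25
rows([(-24*np.sin(q),24*np.cos(q),130,np.degrees(q)-90)],1.8)
E
```

```text
t 1.1 latch mm [-256.2   98.4  166.2] psi_latch deg -18.4 F [0.9 0.7 0.6] gap 0.018129585553767983
[[25.01, 1.23, 3.62], [0.0, 0.0, -0.1], 1.8]
```

send_rows --rows '[[[25.0,1.2,3.6],[0,0,0],1.8],[[25.0,1.2,3.6],[0,0,0],1.8],[[25.0,1.2,3.6],[0,0,0],1.8],[[25.0,1.2,3.6],[0,0,0],1.8],[[25.0,1.2,3.6],[0,0,0],1.8],[[25.0,1.2,3.6],[0,0,0],1.8],[[25.0,1.2,3.6],[0,0,0],1.8],[[25.0,1.2,3.6],[0,0,0],1.8],[[25.0,1.2,3.6],[0,0,0],1.8]]'

```text
clock: 1.85
position: [0.5, 0.0383, 0.1301]
tcp_rot: [-3.141, 0.001, 1.157]
force: [-0.8, -0.7, -0.0]
finger_gap: 0.0181
grip_force: 0.0
```

```bash
python3 - <<'E'
from h import *
where()
q=1.25
rows([(-24*np.sin(q),24*np.cos(q),z,np.degrees(q)-90) for z in(60,36)],1.8)
E
```

```text
t 1.85 latch mm [-25.2   8.8 130.1] psi_latch deg -18.4 F [-0.8 -0.7 -0. ] gap 0.018130714353223325
[[0.28, 0.04, 7.01], [-0.1, 0.1, -0.0], 1.8]
[[0.28, 0.05, 9.41], [-0.1, 0.1, -0.0], 1.8]
```

send_rows --rows '[[[0.3,0,3.5],[0,0,0],2.2],[[0.3,0,6.0],[0,0,0],2.2],[[0.3,0,7.0],[0,0,0],2.2],[[0.3,0,7.6],[0,0,0],2.2],[[0.3,0,8.2],[0,0,0],2.2],[[0.3,0,8.8],[0,0,0],2.2],[[0.3,0,9.4],[0,0,0],2.2],[[0.3,0,9.4],[0,0,0],2.2]]'

```text
clock: 2.52
position: [0.5017, 0.0415, 0.0362]
tcp_rot: [-3.141, 0.0, 1.157]
force: [-0.7, 0.6, -0.0]
finger_gap: 0.0218
grip_force: 0.0
```

```bash
python3 - <<'E'
from h import *
where()
# trailing pad at 11 from TCP; want pad face 5 behind post: TCP leads post by s=6
T=[]
for q in np.linspace(1.25,0,13)[1:]:
    s=6; T.append((-24*np.sin(q)+s*np.cos(q),24*np.cos(q)+s*np.sin(q),36,np.degrees(q)-90))
rows(T,2.2)
a,b=snap('top'),snap('scene')
save('s2',np.hstack([cv2.resize(a[200:300,180:320],(560,400),interpolation=2)[:, :400],cv2.resize(b[160:260,230:350],(400,333),interpolation=2)[[*range(333)]+[332]*67]]))
E
```

```text
t 2.5167 latch mm [-21.9   7.3  36.2] psi_latch deg -18.4 F [-0.7  0.6 -0. ] gap 0.021791107844246115
[[-0.02, -0.85, 0.02], [-0.0, 0.0, 5.9], 2.2]
[[0.08, -1.08, 0.02], [-0.0, 0.0, 11.9], 2.2]
[[0.21, -1.31, 0.02], [-0.0, 0.0, 17.9], 2.2]
[[0.35, -1.52, 0.02], [-0.0, 0.0, 23.8], 2.2]
[[0.52, -1.72, 0.02], [-0.0, 0.0, 29.8], 2.2]
[[0.71, -1.89, 0.02], [-0.0, 0.0, 35.8], 2.2]
[[0.92, -2.05, 0.02], [-0.0, 0.0, 41.7], 2.2]
[[1.14, -2.18, 0.02], [-0.0, 0.0, 47.7], 2.2]
[[1.37, -2.29, 0.02], [-0.0, 0.0, 53.7], 2.2]
[[1.61, -2.38, 0.02], [-0.0, 0.0, 59.6], 2.2]
[[1.86, -2.44, 0.02], [-0.0, 0.0, 65.6], 2.2]
[[2.12, -2.47, 0.02], [0.0, 0.0, 71.6], 2.2]
```

View pics/s2.png

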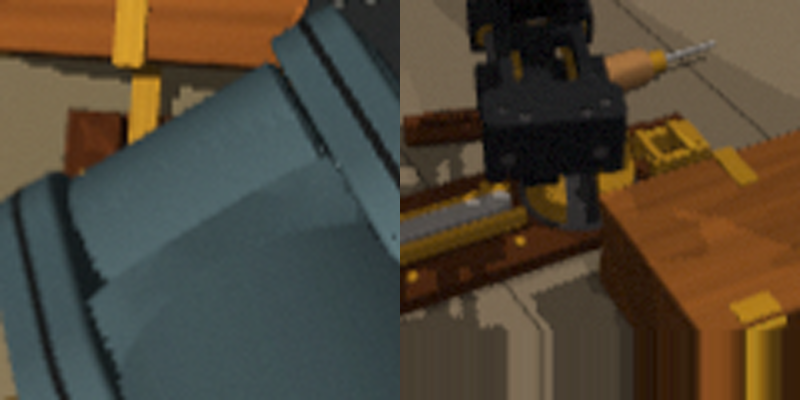

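The gripper hides the disc from above. The scene view shows it down at the disc with no contact force, so I'll turn the disc now.

send_rows --rows '[[[0,-0.8,0],[0,0,6],2.2],[[0.1,-1.1,0],[0,0,12],2.2],[[0.2,-1.3,0],[0,0,18],2.2],[[0.35,-1.5,0],[0,0,24],2.2],[[0.5,-1.7,0],[0,0,30],2.2],[[0.7,-1.9,0],[0,0,36],2.2],[[0.9,-2.05,0],[0,0,42],2.2],[[1.15,-2.2,0],[0,0,48],2.2],[[1.35,-2.3,0],[0,0,54],2.2],[[1.6,-2.4,0],[0,0,60],2.2],[[1.85,-2.45,0],[0,0,66],2.2],[[2.1,-2.5,0],[0,0,71.6],2.2]]'

```text
clock: 3.62
position: [0.4861, 0.0696, 0.0367]
tcp_rot: [3.14, 0.002, -0.099]
force: [-3.5, -3.4, 2.4]
finger_gap: 0.0222
grip_force: 2.2
```

```bash
python3 - <<'E'
from h import *
where()
rows([(6,24,36,-90),(2,24,36,-90),(2,24,130,-90),(-140,0,130,-90)],2.2)
E
```

```text
t 3.6167 latch mm [ 4.6 25.4 36.7] psi_latch deg -90.4 F [-3.5 -3.4  2.4] gap 0.022170413128358057
[[0.14, -0.14, 0.07], [0.1, 0.1, -0.4], 2.2]
[[0.14, 0.26, 0.07], [0.1, 0.1, -0.4], 2.2]
[[0.12, 0.28, -9.33], [0.1, 0.1, -0.4], 2.2]
[[2.62, 14.46, -9.31], [0.1, 0.1, -0.4], 2.2]
```

send_rows --rows '[[[0.1,-0.15,0],[0,0,0],2.2],[[0.1,-0.15,0],[0,0,0],2.2],[[0.1,-0.15,0],[0,0,0],2.2],[[0.1,0.3,0],[0,0,0],2.2],[[0.1,0.3,-1],[0,0,0],2.2],[[0.1,0.3,-4],[0,0,0],2.6],[[0.1,0.3,-7],[0,0,0],2.6],[[2.6,4,-7],[0,0,0],2.6],[[2.6,8,-7],[0,0,0],2.6],[[2.6,12,-7],[0,0,0],2.6],[[2.6,16,-7],[0,0,0],2.6],[[2.6,17.1,-7],[0,0,0],2.6]]'

```text
clock: 4.62
position: [0.4974, -0.1091, 0.1078]
tcp_rot: [3.138, -0.003, -0.1]
force: [-0.7, -0.7, 0.8]
finger_gap: 0.0261
grip_force: 0.0
```

```bash
python3 - <<'E'
from h import *
where()
a,b=snap('top'),snap('scene')
save('s3',np.hstack([cv2.resize(a[215:295,185:285],(400,320),interpolation=2),cv2.resize(b[170:270,180:305],(400,320),interpolation=2)]))
# predicted lug in both views
rows([(-167,0,100,-90),(-167,0,34,-90)],2.6)
E
```

```text
t 4.6167 latch mm [-172.2   -2.3  107.8] psi_latch deg -90.5 F [-0.7 -0.7  0.8] gap 0.026124235248089205
[[-0.25, -0.12, 0.75], [0.1, -0.1, -0.3], 2.6]
[[-0.27, -0.12, 7.35], [0.1, -0.1, -0.3], 2.6]
```

View pics/s3.png

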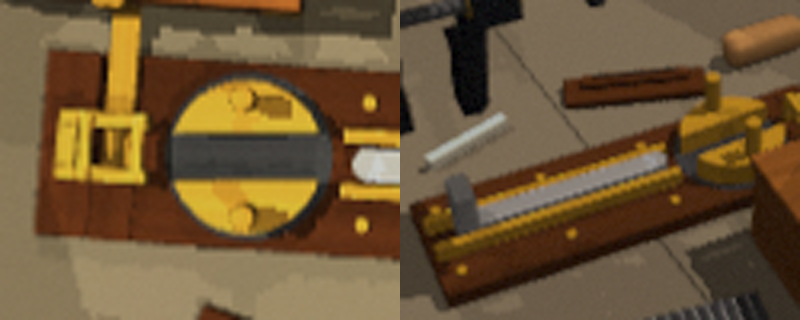

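The slot now looks nearly aligned: its edges run horizontally at rows 135 and 180, and the posts are at (242,98) and (242,215). I'll work out the remaining angle.

```bash
python3 - <<'E'
from h import *
g=lambda u,v,z:p2w('top',185+(u+.5)/4-.5,215+(v+.5)/4-.5,z)[:2]
d=g(242,215,.053)-g(242,98,.053); print(np.linalg.norm(d),np.arctan2(d[1],d[0])-YAW-np.pi/2)
for z,(u,v) in {.053:(242,215)}.items(): print(toL([*g(u,v,z),z]))
print(toL([*g(242,98,.053),.053]))
d=g(172,135,.028)-g(325,135,.028);print(np.arctan2(d[1],d[0])-YAW); d=g(172,180,.028)-g(325,180,.028);print(np.arctan2(d[1],d[0])-YAW)
E
```

```text
0.0469832319932886 0.07241414396515355
(np.float64(-0.683724867300726), np.float64(23.345371287403335), 53.0)
(np.float64(2.7155529794974993), np.float64(-23.514728996905113), 53.0)
0.06864417076975049
0.0688911878625944
```

The remaining error is 0.07 rad. That is inside the 0.15 limit and the bar nose will straighten the disc. I'll lower the fingers around the lug.

send_rows --rows '[[[-0.2,-0.1,2],[0,0,0],2.6],[[-0.25,-0.1,5],[0,0,0],2.6],[[-0.25,-0.1,6],[0,0,0],2.6],[[-0.25,-0.1,6.7],[0,0,0],2.6],[[-0.25,-0.1,7.3],[0,0,0],2.6],[[-0.25,-0.1,7.3],[0,0,0],2.6]]'

```text
clock: 5.22
position: [0.4953, -0.0997, 0.0332]
tcp_rot: [-3.141, 0.0, -0.091]
force: [-0.1, 0.1, 0.2]
finger_gap: 0.026
grip_force: 0.0
```

```bash
python3 - <<'E'
from h import *
where()
rows([(-160,0,34,-90),(-110,0,34,-90),(-60,0,34,-90),(-50,0,34,-90),(-45,0,34,-90)],2.6)
E
```

```text
t 5.2167 latch mm [-163.1    0.7   33.2] psi_latch deg -90.0 F [-0.1  0.1  0.2] gap 0.026046289991390022
[[0.07, -0.31, -0.08], [-0.0, 0.0, 0.0], 2.6]
[[0.07, -5.31, -0.07], [-0.0, 0.0, 0.0], 2.6]
[[0.08, -10.31, -0.07], [-0.0, 0.0, 0.0], 2.6]
[[0.08, -11.31, -0.07], [-0.0, 0.0, 0.0], 2.6]
[[0.08, -11.81, -0.07], [-0.0, 0.0, 0.0], 2.6]
```

send_rows --rows '[[[0,-0.6,0],[0,0,0],2.6],[[0.1,-1.2,0],[0,0,0],2.6],[[0.1,-1.8,0],[0,0,0],2.6],[[0.1,-2.4,0],[0,0,0],2.6],[[0.1,-3.0,0],[0,0,0],2.6],[[0.1,-3.6,0],[0,0,0],2.6],[[0.1,-4.2,0],[0,0,0],2.6],[[0.1,-4.8,0],[0,0,0],2.6],[[0.1,-5.4,0],[0,0,0],2.6],[[0.1,-6.0,0],[0,0,0],2.6],[[0.1,-6.6,0],[0,0,0],2.6]]'

```text
clock: 6.13
position: [0.5021, -0.0343, 0.0334]
tcp_rot: [3.142, 0.0, -0.092]
force: [-0.4, -3.9, 3.3]
finger_gap: 0.0265
grip_force: 1.5
```

```bash
python3 - <<'E'
from h import *
where()
rows([(-60,0,34,-90),(-50,0,34,-90),(-45,0,34,-90)],2.6)
b=snap('scene')
save('s4',cv2.resize(b[170:270,180:340],(640,400),interpolation=2))
E
```

```text
t 6.1333 latch mm [-97.3  -0.1  33.4] psi_latch deg -90.0 F [-0.4 -3.9  3.3] gap 0.026465333871149653
[[-0.01, -3.73, -0.06], [0.0, 0.0, -0.0], 2.6]
[[-0.01, -4.73, -0.06], [0.0, 0.0, -0.0], 2.6]
[[-0.01, -5.23, -0.06], [0.0, 0.0, -0.0], 2.6]
```

View pics/s4.png

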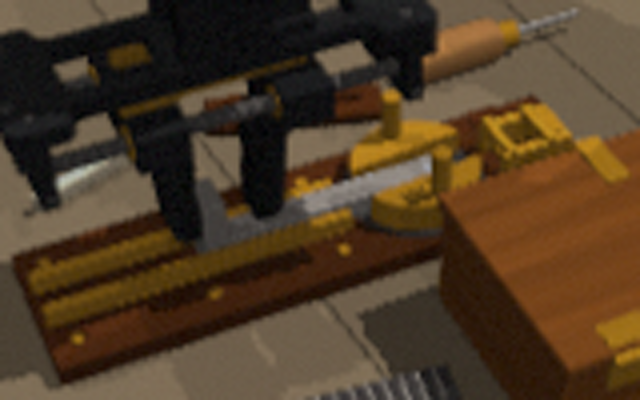

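The bar is in the slot, with the nose near (435,165) and the lug at (210,215). I'll push on.

send_rows --rows '[[[0,-0.6,0],[0,0,0],2.6],[[0,-1.2,0],[0,0,0],2.6],[[0,-1.8,0],[0,0,0],2.6],[[0,-2.4,0],[0,0,0],2.6],[[0,-3.0,0],[0,0,0],2.6],[[0,-3.5,0],[0,0,0],2.6],[[0,-4.0,0],[0,0,0],2.6],[[0,-4.4,0],[0,0,0],2.6],[[0,-4.7,0],[0,0,0],2.6],[[0,-4.9,0],[0,0,0],2.6]]'

```text
clock: 7.02
position: [0.5067, 0.0145, 0.0334]
tcp_rot: [-3.141, 0.0, -0.092]
force: [0.2, -1.5, 0.3]
finger_gap: 0.0258
grip_force: 0.7
```

```bash
python3 - <<'E'
from h import *
where()
E
```

```text
t 7.0167 latch mm [-48.3  -0.1  33.4] psi_latch deg -90.0 F [ 0.2 -1.5  0.3] gap 0.02578581105171569
```

Pushing gently until the stop reacts.

send_rows --rows '[[[0,-0.1,0],[0,0,0],2.6],[[0,-0.2,0],[0,0,0],2.6],[[0,-0.3,0],[0,0,0],2.6],[[0,-0.4,0],[0,0,0],2.6],[[0,-0.4,0],[0,0,0],2.6]]'

```text
clock: 7.43
position: [0.5071, 0.0181, 0.0335]
tcp_rot: [-3.141, 0.0, -0.092]
force: [-0.1, -0.4, -0.1]
finger_gap: 0.026
grip_force: 0.1
```

```bash
python3 - <<'E'
from h import *
where()
E
```

```text
t 7.4333 latch mm [-44.7  -0.2  33.5] psi_latch deg -90.0 F [-0.1 -0.4 -0.1] gap 0.02598681242799403
```

send_rows --rows '[[[0,-0.1,0],[0,0,0],2.6],[[0,-0.2,0],[0,0,0],2.6],[[0,-0.3,0],[0,0,0],2.6],[[0,-0.3,0],[0,0,0],2.6],[[0,-0.3,0],[0,0,0],2.6]]'

```text
clock: 7.85
position: [0.5073, 0.0205, 0.0335]
tcp_rot: [3.141, 0.0, -0.093]
force: [-0.1, -3.0, -0.2]
finger_gap: 0.026
grip_force: 1.4
```

send_rows --rows '[[[0,-0.1,0],[0,0,0],2.6],[[0,-0.2,0],[0,0,0],2.6],[[0,-0.3,0],[0,0,0],2.6],[[0,-0.3,0],[0,0,0],2.6]]'

```text
clock: 8.18
position: [0.5072, 0.0207, 0.0334]
tcp_rot: [3.138, 0.001, -0.095]
force: [-0.6, -10.2, 1.8]
finger_gap: 0.0259
grip_force: 5.0
```

The force rose to 10 N with no further motion, so the bar is against the stop. I'll back off and lift.

send_rows --rows '[[[0,0.5,0],[0,0,0],2.6],[[0,0.8,0],[0,0,0],2.6],[[0,0.9,0],[0,0,0],2.6],[[0,0.9,-1],[0,0,0],2.6],[[0,0.9,-3],[0,0,0],2.6],[[0,0.9,-6],[0,0,0],2.6],[[0,0.9,-9],[0,0,0],2.6],[[0,4,-12],[0,0,0],2.6],[[0,8,-12],[0,0,0],2.6],[[0,12,-12],[0,0,0],2.6],[[0,16,-12],[0,0,0],2.6],[[0,16,-12],[0,0,0],2.6]]'

```text
clock: 9.18
position: [0.4916, -0.1441, 0.1548]
tcp_rot: [3.137, -0.002, -0.103]
force: [-0.2, -0.5, -0.6]
finger_gap: 0.026
grip_force: 0.0
```

```bash
python3 - <<'E'
from h import *
where()
a,b=snap('top'),snap('scene')
save('s5',np.hstack([cv2.resize(a[215:295,185:285],(400,320),interpolation=2),cv2.resize(b[170:270,220:345],(400,320),interpolation=2)]))
for x in(-52,): print(((w2p('top',[*(O+EX*x/1e3),.05])-[185,215])*4).round())
E
```

```text
t 9.1833 latch mm [-207.6    0.3  154.8] psi_latch deg -90.6 F [-0.2 -0.5 -0.6] gap 0.026007912307519997
[372. 164.]
```

View pics/s5.png

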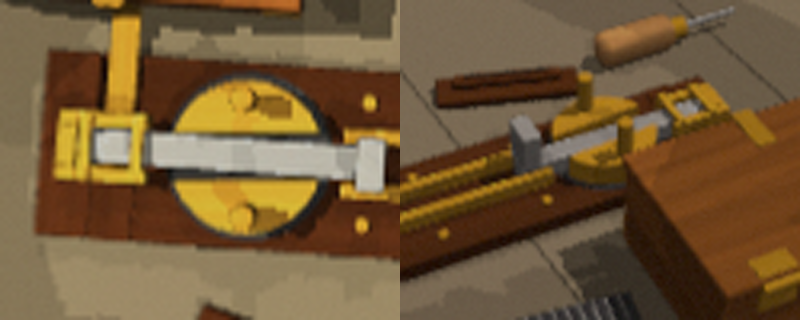

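The bar runs through the slot into the keeper, and its lug is at (370,165) against a predicted home position of (372,164). The robot is clear, so I'll hand in.

```bash
python3 -c "
from station import ctrl
print(ctrl.close_job())"
```

```text
the job is handed in; nothing more can be done
None
```

The tuner box is locked and handed in at about 9 s: the bar is through the slot and against the stop with the lid still shut. The disc's slot was about 0.07 rad off true when I measured it before the push (limit 0.15), and the hand-in call returned no verdict.

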